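# Clamp the sample cell with the click wrench

## Task

Push the blue-striped sample cell along the channel of the clamp press until it is fully home against the back stop. Then turn the click wrench on the clamp screw clockwise, seen from above, until its handle breaks over with a click, and stop at once, before the handle reaches the end of its short break-over; back off so that it springs straight and leave the wrench there. Do not disturb the timer, the tape roll, the wash bottle or the spanner.

Things in the scene. Friction and masses are not known exactly. Their poses are not given: they have to be found in the camera images.
- press: Grey C-shaped clamp press, fixed. Origin on the table top under the screw axis; x along the channel to the back stop, z up. Base 255 x 120 x 12 mm (x -145 to +110 mm) with a 71 mm wide channel between rails 10 mm high, open at its -x end. Back stop face at x = +65 mm. Overarm over the channel from x = -46 mm back to the column, z 68 to 98 mm, 56 mm wide.
- screw_axis (a point): Point on the upright clamp screw's axis, 117 mm above the table, in the middle of the wrench's height; axes as the press. The wrench's steel head round it is 42 mm in diameter, z 107 to 127 mm, with a hex up to 136 mm. It cannot come off. The screw stays where it is left and does not turn back beyond its slack end.
- wrench_grip (a point): Middle of the wrench's black grip, 150 mm from the screw axis, 117 mm high; x outward along the handle. Round bar 23 mm thick, 98 to 192 mm from the axis, standing out to the press's -y side. Pushing its rear (+x) side to -x tightens (clockwise): about 6 N here, rising to about 9.5 N, then it breaks over. How far that is varies (0.2 to 0.65 rad) and shows only by the force falling.
- click_handle (a joint): Break-over angle (rad) of the handle against the wrench head, about a pin 30 mm from the screw axis: 0 straight, clockwise positive, end stop 0.17. Stays 0 up to the set torque; then the push at the grip falls from 9.5 N to about 7.5 N at 0.05, 5 N at 0.10; at the end stop the screw overtightens. Clicked from 0.03; 0.15 is too far. Springs back when let go.
- cell: Sample cell, loose aluminium block with a blue stripe and dark lid, 130 (x) x 64 (y) x 40 mm, 0.4 to 0.85 kg, slides at 1 to 10 N; origin at the centre of its underside, which lies on the base plate 12 mm above the table; x along the channel. It starts 30 to 65 mm short of home, its front (-x) end free to be pushed. Fully home its origin is at x = 0 of the press.
- timer: White bench timer 66 x 66 x 19 mm, loose; origin at the centre of its underside. Bystander.
- tape_roll: Roll of beige tape, 105 mm in diameter, 25 mm high, loose; origin at the centre of its underside. Bystander.
- wash_small: White bottle with red cap, 52 mm in diameter, 120 mm high, loose; origin at the centre of its underside. Bystander.
- spanner: Steel spanner 142 mm long, 22 mm wide, 4 mm thick, loose; origin at its centre. Bystander.

How it is judged:
By the outcome, as a careful person would: the job done as asked, in the order asked, and still so for the second after the job is handed in, with the robot touching nothing.
It also fails if it takes over 67 s, if anything falls off the work surface, if the arm or the gripper's body presses on something with over 40 N, if the wrist force passes 120 N, or if a joint passes its speed limit or range.

## Robot

A 6-joint arm with a two-finger parallel gripper is mounted at the origin on a cart in front of the work surface, level with it; the furniture and walls round the work are solid. World frame = base frame: x ahead of the robot, y to its left, z up, the work surface at z = 0. Lengths are in m, angles in rad, forces in N, time in s.
With the tool pointing down it reaches from about 0.3 to 1 m from the base axis. Payload 5.1 kg.
Tool frame: the origin (TCP) lies on the centre line of the jaws, within the pads' length; the fingertips stand 25 mm ahead of it and the grasp point (between the pads) lies 6 mm ahead of it; y points along the fingers, x is the direction in which the jaws open and shut, and the axes are right-handed (so a half turn about y gives the same grasp; the last joint's range is limited). The gripper opens to 95 mm and grips with 3 to 60 N. Pads are 20 mm wide; open, the fingers measure 119 mm over their backs; the gripper's body (75 mm by 180 mm) begins 59 mm behind the grasp point.
Start: joints at [-1.237, 0.124, 1.65, -0, 1.367, -0.083], TCP at [0.263, -0.594, 0.24] pointing down, gripper open.
Joint ranges: [-2.61, 2.61], [-1.02, 2.33], [0.03, 2.71], [-1.35, 4.49], [0.32, 2.68], [-2.91, 2.91]. Speed limits (rad/s): [2.57, 2.57, 3.14, 3.14, 3.14, 3.14].

## Interface

Orientations are given as [roll, pitch, yaw] about the fixed x, y, z axes, in that order (R = Rz(yaw) Ry(pitch) Rx(roll)).
In Python, from rig import ctrl gives the robot as it stands.
- The arm moves only by the tool apply_moves, never from a script. Its argument "series" is a list of rows, each an object of numbers: "x", "y", "z": the shift along the tool's x, y, z in mm; "roll": the turn about the tool's y in degrees. In form: [{"x": .., "y": .., "z": .., "roll": ..}, ...]. A call has 1 to 12 rows; each row is the pose to reach, as a shift and turn from the pose commanded when the call began, along the tool's axes at that moment; what a row does not reach only later rows make up. A row lasts 1/8 s, in which the tool goes at most 62.5 mm and 10.7 degrees, less where a joint would pass 70% of its speed; a pose out of reach is approached as far as the arm can. A call with a gripper value outside its range is refused whole. "hand" is the opening, from 0 (shut) to 1 (fully open), set as the call begins (left out, the last holds). The fingers move at their own pace and stop on an object; "squeeze" is the grip in N (left out, the last holds). Time passes only in rows, so rows that repeat a pose let the fingers close. It gives the time, the measured TCP pose, the force and the opening at its end, in the units of the state.
- ctrl.state(): the state, without advancing time (a new reading comes with each control period).
- ctrl.read_camera(name): name is "scene" or "top" or "wrist"; returns (picture, depth): 384x512x3 uint8, red, green, blue; 384x512 float32, m along the optical axis (not along the pixel's ray), 0 where there is no reading.
- ctrl.get_calibration(name): a dict with "fx", "fy", "cx", "cy" (pixels), "dist_coeffs" ([k1, k2, p1, p2, k3] as OpenCV has them; the pictures are not rectified), "T" (4x4, takes a point from camera to world coordinates). Camera axes: x right, y up, looking along -z (the intrinsics and any distortion apply to the point x, -y, -z); pixel columns grow to the right and rows downward; lengths in m; the calibration is good to about 2 mm. A picture is of the moment at which its call begins: read the wrist's pose just before it. get_calibration takes no time and is no camera call; for the wrist camera it gives the pose at the moment of the call.
- ctrl.finish_job(): hands the job in, once; it reports no verdict.
Trained networks look in the newest picture that a camera, given by its name, has taken for a name from the list of things; names that differ only in an ending like _2 or _b are one class to them, and where a whole thing is asked for, a point or a joint stands for the part that bears it (a point fixed in the world has none). Each returns a list of dicts, best first, with "score" (0 to 1); they miss things now and then, are a little off and sometimes report something else, mostly with a low value. They report only what shows in the picture. A call takes as long as a camera call.
- ctrl.trace(camera, name): "pixels" (384x512 bool, what is visible of it) and "centre" ([column, row] in pixels, amid what is visible of it).
- ctrl.pinpoint(camera, name): "centre" ([column, row] in pixels: a listed point, or the origin of a listed thing).
The state is a dict: "clock": time; "joint_pos": joint angles; "qvel": joint speeds; "joint_torque": joint torques, N m; "eef_pos": TCP position; "tcp_rot": TCP orientation; "contact_force": force on the tool from outside, world axes, zero at the start; "wrist_torque": the same for the moment, N m; "width": finger opening in m.
Only numpy, scipy, OpenCV 4.12 (cv2) and the standard library are available. Lean on these libraries where they do the work, as an engineer would, in place of code of your own. Each camera call takes 0.05 s, during which the arm holds its last target.

## Working session

There is one attempt and no reset: what is moved stays moved. The work goes in short steps, Python scripts to look and compute and a tool call to move; the robot and the scene stay as the last step left them, time stands still between calls to the robot, and variables do not carry over. Pictures are saved under pics/ and viewed, and the job is handed in when it is done.

Besides the shell and the picture viewer there is one more tool, called after ">>>" as a command line: name --argument value ..., lists and objects as JSON in quotes. apply_moves: Moves the arm, as the interface text tells. Its arguments: {"type":"object","properties":{"series":{"type":"array"},"hand":{"type":"number"},"squeeze":{"type":"number"}},"required":["series"]}

```bash
ls; mkdir -p pics; cat > h.py <<'E'
import numpy as np, cv2
from rig import ctrl
def K(c): return np.array([[c['fx'],0,c['cx']],[0,c['fy'],c['cy']],[0,0,1.]])
def ray(c,uv):
    p=cv2.undistortPoints(np.array([[uv]],float),K(c),np.array(c['dist_coeffs'],float))[0,0]
    T=np.array(c['T']); return T[:3,3],T[:3,:3]@np.array([p[0],-p[1],-1.])
def atz(c,uv,z):
    o,d=ray(c,uv); return o+d*(z-o[2])/d[2]
def proj(c,P):
    T=np.array(c['T']); q=(np.atleast_2d(P)-T[:3,3])@T[:3,:3]; q=q*[1,-1,-1]
    return cv2.projectPoints(q,np.zeros(3),np.zeros(3),K(c),np.array(c['dist_coeffs'],float))[0][:,0]
def cloud(c,depth,mask):
    v,u=np.nonzero(mask&(depth>0)); 
    p=cv2.undistortPoints(np.stack([u,v],1).astype(float)[:,None],K(c),np.array(c['dist_coeffs'],float))[:,0]
    d=depth[v,u][:,None]; T=np.array(c['T'])
    return np.hstack([p[:,:1]*d,-p[:,1:]*d,-d])@T[:3,:3].T+T[:3,3]
def save(n,pic): cv2.imwrite('pics/'+n,pic[:,:,::-1])
E
python3 - <<'E'
from h import *
for n in ['scene','top']:
    p,d=ctrl.read_camera(n); save(n+'0.png',p); np.savez(n+'0.npz',p=p,d=d)
    c=ctrl.get_calibration(n)
    print(n,np.round(np.array(c['T']),3).tolist())
    for t in ['press','cell','screw_axis','wrench_grip','click_handle','timer','tape_roll','wash_small','spanner']:
        r=ctrl.pinpoint(n,t) if t!='click_handle' else ctrl.trace(n,t)
        print(t,[(np.round(x['centre'],1).tolist(),round(x['score'],2)) for x in r[:3]])
print(ctrl.state())
E
```

```text
pics
scene [[-0.297, -0.793, 0.531, 1.251], [0.955, -0.239, 0.177, 0.211], [-0.014, 0.56, 0.828, 1.2], [0.0, 0.0, 0.0, 1.0]]
press [([299.4, 231.2], 0.59)]
cell [([305.4, 218.1], 0.77)]
screw_axis [([302.3, 207.3], 0.64)]
wrench_grip [([259.4, 199.3], 0.84)]
click_handle [([270.6, 202.5], 0.68)]
timer [([182.3, 182.6], 0.68)]
tape_roll [([174.8, 201.9], 0.59)]
wash_small [([149.0, 216.4], 0.78)]
spanner [([359.6, 221.7], 0.51)]
top [[-0.018, 0.994, -0.106, 0.405], [-1.0, -0.017, 0.005, -0.019], [0.004, 0.106, 0.994, 1.321], [0.0, 0.0, 0.0, 1.0]]
press [([197.5, 192.4], 0.83)]
cell [([196.7, 205.6], 0.65), ([369.0, 150.9], 0.44)]
screw_axis [([193.1, 188.0], 0.92)]
wrench_grip [([245.4, 186.4], 0.59)]
click_handle [([234.5, 183.9], 0.8)]
timer [([356.1, 209.5], 0.92)]
tape_roll [([346.8, 174.9], 0.83)]
wash_small [([367.8, 150.8], 0.81)]
spanner [([137.1, 223.5], 0.56)]
{'clock': 1.0, 'joint_pos': array([-1.23659556e+00,  1.23763725e-01,  1.65029930e+00, -1.20913505e-05,
        1.36751735e+00, -8.25868331e-02]), 'qvel': array([-8.36746539e-05, -8.22075689e-04,  1.00110844e-06,  7.47290865e-04,
        3.96558122e-04,  2.34742203e-03]), 'joint_torque': array([ 4.75639281e-04, -4.17597878e+01, -3.60235155e+01,  7.76790432e-02,
        4.28650004e-02, -2.97813392e-05]), 'eef_pos': array([ 0.26310913, -0.59434977,  0.23968012]), 'tcp_rot': array([-1.57080914e+00, -1.12570603e-05, -1.15400629e+00]), 'contact_force': array([0.71046038, 0.90977145, 0.27165963]), 'wrist_torque': array([-0.01997471, -0.01089197,  0.02383555]), 'width': 0.09532072052113044}
```

View pics/top0.png

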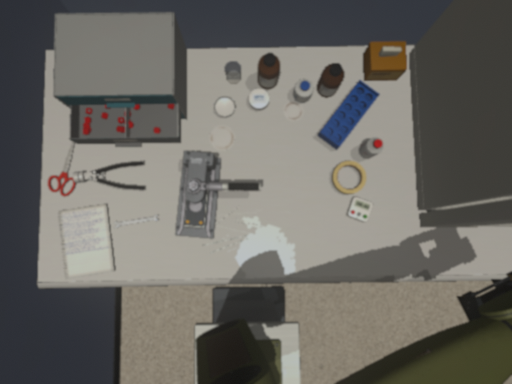

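View pics/scene0.png

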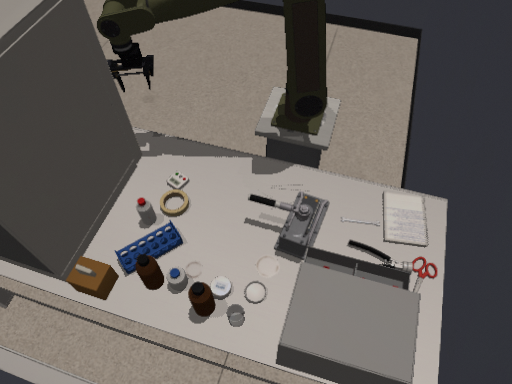

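```bash
python3 - <<'E'
from h import *
c=ctrl.get_calibration('top');s=ctrl.get_calibration('scene')
for n,z,a,b in [('screw',.117,[193.1,188],[302.3,207.3]),('grip',.117,[245.4,186.4],[259.4,199.3]),('cell',.012,[196.7,205.6],[305.4,218.1]),('press',0,[197.5,192.4],[299.4,231.2]),('spanner',0.002,[137.1,223.5],[359.6,221.7]),('timer',0,[356.1,209.5],[182.3,182.6]),('tape',0,[346.8,174.9],[174.8,201.9])]:
    print(n,atz(c,a,z).round(4),atz(s,b,z).round(4))
D=np.load('top0.npz');p,d=D['p'],D['d']
im=cv2.resize(p[130:260,150:290],None,fx=5,fy=5,interpolation=cv2.INTER_CUBIC);save('topz.png',im)
D2=np.load('scene0.npz');save('scenez.png',cv2.resize(D2['p'][170:270,230:350],None,fx=6,fy=6,interpolation=cv2.INTER_CUBIC))
P=cloud(c,d,np.ones_like(d,bool)); 
sel=(np.abs(P[:,2]-.127)<.004)&(abs(P[:,0]-.42)<.25)&(abs(P[:,1]-.05)<.3)
print(len(P))
# press depth map: height grid
H=np.zeros(d.shape);v,u=np.nonzero(d>0);H[v,u]=P[:,2]
print((H[140:245:3,172:268:4]*1000).astype(int).tolist().__str__().replace('], [','\n'))
E
```

```text
screw [0.5533 0.146  0.117 ] [0.5476 0.1364 0.117 ]
grip [ 0.5554 -0.0047  0.117 ] [ 0.5581 -0.0091  0.117 ]
cell [0.5108 0.1493 0.012 ] [0.5209 0.1504 0.012 ]
press [0.5535 0.1482 0.    ] [0.5722 0.1419 0.    ]
spanner [0.4588 0.3366 0.002 ] [0.4735 0.3392 0.002 ]
timer [ 0.4907 -0.3502  0.    ] [ 0.4948 -0.3406  0.    ]
tape [ 0.6011 -0.3255  0.    ] [ 0.5855 -0.3318  0.    ]
195835
[[113, 115, 99, 3, 1, -2, -1, 6, -2, 2, 3, 0, 1, 0, 0, 4, 1, 2, -1, -5, 0, 0, 4, -1
5, -3, 0, -1, -2, 0, 0, -2, 0, 7, 0, -1, 2, 2, 3, 5, 6, 2, 1, 3, 4, -2, 0, -2
-1, 4, 4, 0, -4, 0, -1, 1, 1, 8, 0, -2, -1, -4, 4, -4, 2, 5, -1, 6, 1, 1, 0, 0
1, 1, 1, -1, 3, -1, 0, 3, -3, 0, 2, 0, 0, 2, 1, -4, 5, 0, -2, 0, 0, 2, 2, -1
0, -1, 3, 100, 99, 101, 99, 101, 94, 98, 1, 3, -3, 0, 0, 1, 3, 0, 0, -4, -2, 0, -2, 1
-2, -1, -1, 103, 103, 95, 99, 99, 96, 101, 97, -2, 2, 2, 0, 2, 0, -3, 1, 3, -6, 5, 1, -3
0, 1, -2, 97, 97, 99, 98, 99, 99, 96, 97, 13, 6, 0, 1, -2, 1, -3, -7, 1, 0, -3, -1, 0
-3, -1, -1, 97, 98, 98, 98, 96, 97, 100, 93, 14, 8, 0, 0, 0, 0, 0, -6, -2, -1, 1, 3, 1
2, 3, 2, 73, 96, 96, 100, 100, 99, 99, 95, 12,
[... 1610 characters left out ...]
-4, 1, -2, 4, 0, 0, 4, 4, 0, 0, 0, 1, -3
-1, 14, 22, 54, 48, 51, 48, 49, 50, 20, 15, 1, 2, 1, 3, 0, -2, 0, 5, 4, 2, 0, 2, 1
-5, 15, 22, 50, 54, 53, 50, 49, 40, 25, 10, 1, 0, -2, -1, 0, -2, -1, -2, 0, 2, 1, 0, -2
0, 10, 21, 15, 11, 11, 10, 39, 40, 23, 15, 4, 2, 0, 0, -2, -1, 0, 2, 1, 0, -6, 0, -4
2, 11, 21, 12, 10, 12, 12, 10, 13, 20, 13, 2, 0, -2, 0, 0, -6, 1, 2, 0, 0, -2, 1, 2
0, 14, 14, 14, 11, 10, 8, 10, 10, 24, 10, 0, -1, 0, 0, -1, -2, -3, 0, 0, 0, -2, 1, 1
1, 4, 0, 6, 4, 9, 10, 10, 10, 25, 14, 2, -3, 1, -2, 4, 0, 0, -3, 0, 0, -1, 0, 4
5, -4, 3, -4, 0, 1, 0, -3, 1, 2, 2, -1, 2, -2, 5, 2, 1, 0, 3, -3, 0, 4, 2, 2
2, 2, 0, 3, 1, 0, 5, 0, 0, -3, 2, -2, 0, 0, -3, -5, 0, 0, 1, 3, 0, -1, 2, 3]]
```

```bash
python3 - <<'E'
from h import *
c=ctrl.get_calibration('top')
for t in ['press','cell','wrench_grip','screw_axis']:
    r=ctrl.trace('top',t)[0]; v,u=np.nonzero(r['pixels']); print(t,r['score'],u.min(),u.max(),v.min(),v.max(),cv2.minAreaRect(np.stack([u,v],1).astype(np.float32)))
E
```

```text
press 0.88 175 260 150 237 ((218.43173217773438, 196.0802001953125), (80.67887878417969, 86.05357360839844), 6.709837436676025)
cell 0.68 184 207 191 227 ((195.3360595703125, 208.30328369140625), (22.452863693237305, 36.576438903808594), 5.19442892074585)
wrench_grip 0.95 203 261 182 190 ((232.0, 186.0), (8.0, 58.0), 90.0)
screw_axis 0.8 175 260 150 238 ((218.58197021484375, 195.59835815429688), (81.30110168457031, 87.2764663696289), 5.19442892074585)
```

View pics/topz.png

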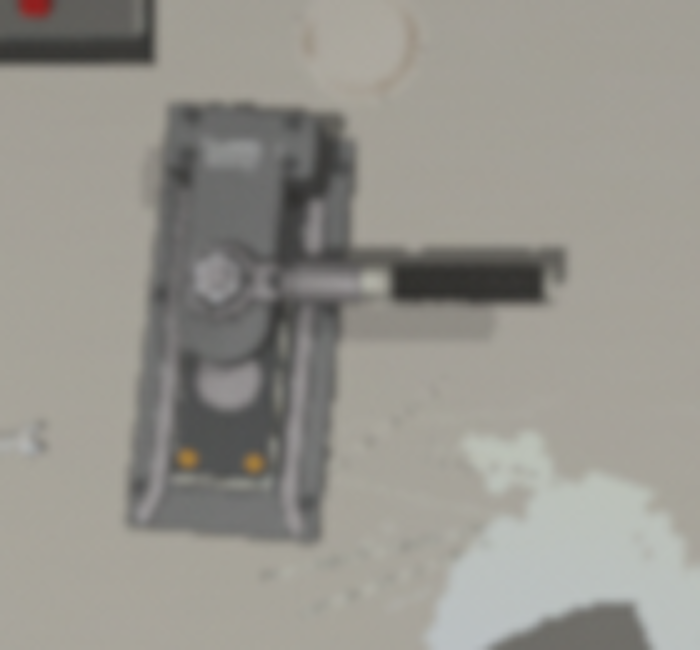

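View pics/scenez.png

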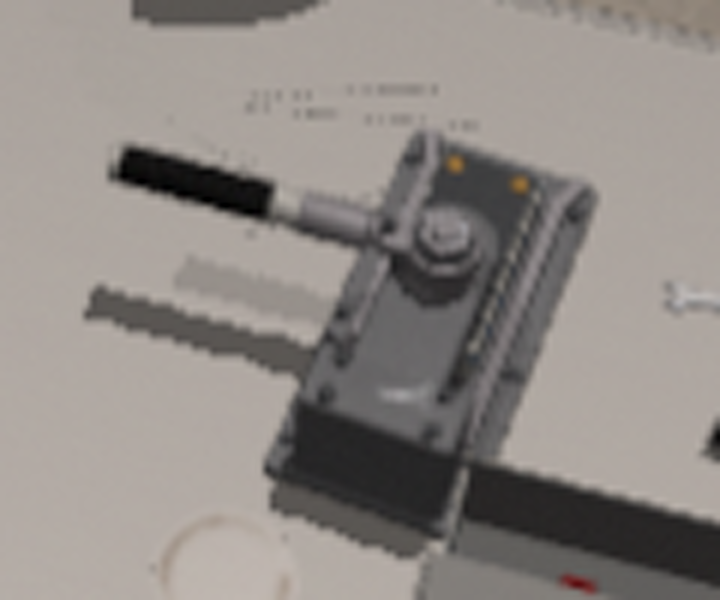

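>>> apply_moves --series '[{"x": -30,"y": -30,"z": 20,"roll": 2},{"x": -80,"y": -60,"z": 55,"roll": 5},{"x": -130,"y": -90,"z": 90,"roll": 8},{"x": -180,"y": -90,"z": 125,"roll": 11},{"x": -230,"y": -90,"z": 160,"roll": 14},{"x": -280,"y": -90,"z": 195,"roll": 17},{"x": -330,"y": -90,"z": 230,"roll": 20},{"x": -380,"y": -90,"z": 265,"roll": 23},{"x": -430,"y": -90,"z": 300,"roll": 26},{"x": -480,"y": -90,"z": 335,"roll": 29},{"x": -530,"y": -90,"z": 370,"roll": 29},{"x": -580,"y": -90,"z": 405,"roll": 29}]' --hand 0.3

```text
clock: 2.7
eef_pos: [0.3985, 0.1021, 0.3302]
tcp_rot: [-1.569, 0.0, -1.66]
contact_force: [1.3, -0.3, -0.2]
width: 0.0288
```

```bash
python3 - <<'E'
from h import *
s=ctrl.state();print(s['eef_pos'],s['tcp_rot'],s['joint_pos'],s['contact_force'],s['width'])
p,d=ctrl.read_camera('wrist');c=ctrl.get_calibration('wrist');save('w1.png',p);np.savez('w1.npz',p=p,d=d,T=c['T'])
print(np.round(np.array(c['T']),3).tolist())
for t,z in [('press',0),('screw_axis',.117),('wrench_grip',.117),('cell',.012)]:
    for r in ctrl.pinpoint('wrist',t)[:2]: print(t,r['score'],r['centre'],atz(c,r['centre'],z).round(4))
E
```

```text
[0.39853332 0.10208403 0.33018062] [-1.56887747e+00  1.66482146e-04 -1.65981204e+00] [ 1.20253969e-01 -4.74052109e-01  2.02197404e+00 -2.35836579e-04
  1.59175914e+00  1.78006100e+00] [ 1.27747593 -0.32507747 -0.17782861] 0.02880103601956898
[[-0.08, 0.959, 0.271, 0.475], [-0.997, -0.076, -0.027, 0.1], [-0.005, -0.272, 0.962, 0.476], [0.0, 0.0, 0.0, 1.0]]
press 0.66 [216.3, 30.3] [0.5621 0.1472 0.    ]
screw_axis 0.77 [195.1, 11.3] [0.5585 0.154  0.117 ]
cell 0.7 [211.8, 73.2] [0.5103 0.1576 0.012 ]
```

View pics/w1.png

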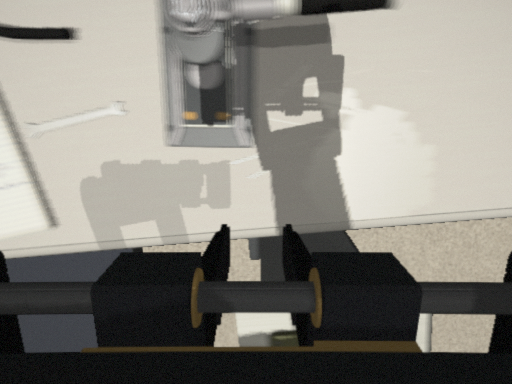

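>>> apply_moves --series '[{"z": 40},{"z": 90},{"z": 130},{"z": 150},{"z": 150},{"z": 150},{"z": 150}]'

```text
validation failed for argument at $.se...
```

```bash
python3 - <<'E'
from h import *
s=ctrl.state();print(s['eef_pos'],s['tcp_rot'],s['contact_force'])
p,d=ctrl.read_camera('wrist');c=ctrl.get_calibration('wrist');save('w2.png',p);np.savez('w2.npz',p=p,d=d,T=c['T'])
for t,z in [('press',0),('screw_axis',.117),('wrench_grip',.117),('cell',.012)]:
    for r in ctrl.pinpoint('wrist',t)[:2]: print(t,r['score'],r['centre'],atz(c,r['centre'],z).round(4))
E
```

```text
[0.39850004 0.09999764 0.32965729] [-1.57088680e+00 -4.96183358e-04 -1.65915627e+00] [-0.63306715  0.27197678 -0.66082052]
press 0.93 [213.1, 29.5] [0.5635 0.1383 0.    ]
screw_axis 0.79 [193.4, 9.5] [0.5604 0.1433 0.117 ]
cell 0.85 [209.6, 74.9] [0.5088 0.1484 0.012 ]
```

View pics/w2.png

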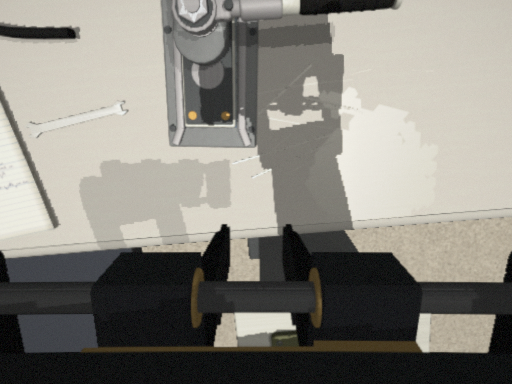

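>>> apply_moves --series '[{"x": 0,"y": 0,"z": 40,"roll": 0},{"x": 0,"y": 0,"z": 90,"roll": 0},{"x": 0,"y": 0,"z": 130,"roll": 0},{"x": 0,"y": 0,"z": 150,"roll": 0},{"x": 0,"y": 0,"z": 150,"roll": 0},{"x": 0,"y": 0,"z": 150,"roll": 0},{"x": 0,"y": 0,"z": 150,"roll": 0}]'

```text
clock: 4.08
eef_pos: [0.5474, 0.0864, 0.33]
tcp_rot: [-1.57, 0.0, -1.66]
contact_force: [0.6, 0.5, 0.6]
width: 0.0287
```

```bash
python3 - <<'E'
from h import *
s=ctrl.state();print(s['eef_pos'],s['tcp_rot'],s['contact_force'])
p,d=ctrl.read_camera('wrist');c=ctrl.get_calibration('wrist');save('w3.png',p);np.savez('w3.npz',p=p,d=d,T=c['T'])
for t,z in [('press',0),('screw_axis',.117),('wrench_grip',.117),('cell',.012)]:
    for r in ctrl.pinpoint('wrist',t)[:2]: print(t,r['score'],r['centre'],atz(c,r['centre'],z).round(4))
E
```

```text
[0.54739143 0.08641835 0.33002299] [-1.57025311e+00  1.14532130e-04 -1.66037078e+00] [0.58081717 0.52384385 0.63994138]
press 0.95 [218.3, 151.6] [0.556  0.1383 0.    ]
screw_axis 0.74 [197.8, 165.2] [0.56   0.1475 0.117 ]
wrench_grip 0.93 [342.2, 154.2] [ 0.558  -0.0082  0.117 ]
cell 0.77 [214.8, 188.2] [0.5061 0.148  0.012 ]
```

View pics/w3.png

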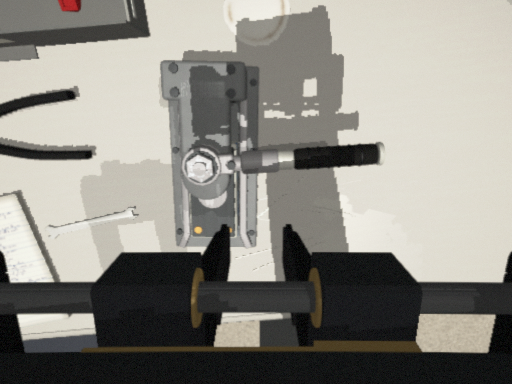

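```bash
python3 - <<'E'
from h import *
for f in ['w2','w3']:
    D=np.load(f+'.npz'); save(f+'z.png',cv2.resize(D['p'][0:260,130:420],None,fx=2.75,fy=2.3 ,interpolation=cv2.INTER_CUBIC))
D=np.load('w3.npz');c=ctrl.get_calibration('wrist');c['T']=D['T'];print(c['fx'],c['cx'],c['cy'],c['dist_coeffs'])
P=cloud(c,D['d'],np.ones_like(D['d'],bool))
# handle points
def stat(Q): 
    m=Q.mean(0);u,s,vt=np.linalg.svd(Q-m,full_matrices=False);print(len(Q),m.round(4),vt[0].round(4),Q[:,0].min(),Q[:,0].max(),Q[:,1].min().round(4),Q[:,1].max().round(4))
h=P[(P[:,2]>.105)&(P[:,2]<.14)&(P[:,1]<.09)&(P[:,1]>-.08)&(P[:,0]>.5)&(P[:,0]<.62)];stat(h)
g=h[h[:,1]<.04];stat(g)
for lo in np.arange(-.05,.09,.02):
    q=h[(h[:,1]>lo)&(h[:,1]<lo+.02)]; 
    if len(q): print(lo.round(3),np.percentile(q[:,0],[2,50,98]).round(4),np.percentile(q[:,2],98).round(4))
a=P[(P[:,2]>.09)&(P[:,2]<.103)&(P[:,0]>.45)&(P[:,0]<.70)&(P[:,1]>.05)&(P[:,1]<.25)];stat(a)
for lo in np.arange(.44,.72,.02):
    q=a[(a[:,0]>lo)&(a[:,0]<lo+.02)]
    if len(q)>5: print(lo.round(3),np.percentile(q[:,1],[2,98]).round(4))
cell=P[(P[:,2]>.042)&(P[:,2]<.06)&(P[:,0]>.35)&(P[:,0]<.60)&(P[:,1]>.05)&(P[:,1]<.25)];stat(cell)
for lo in np.arange(.40,.60,.01):
    q=cell[(cell[:,0]>lo)&(cell[:,0]<lo+.01)]
    if len(q)>5: print('cell',lo.round(3),np.percentile(q[:,1],[2,98]).round(4),len(q),np.median(q[:,2]).round(4))
b=P[(P[:,2]>.006)&(P[:,2]<.028)&(P[:,0]>.35)&(P[:,0]<.70)&(P[:,1]>.05)&(P[:,1]<.25)]
for lo in np.arange(.39,.70,.02):
    q=b[(b[:,0]>lo)&(b[:,0]<lo+.02)]
    if len(q)>5: print('base',lo.round(3),np.percentile(q[:,1],[1,99]).round(4),len(q))
for lo in np.arange(.08,.24,.015):
    q=b[(b[:,1]>lo)&(b[:,1]<lo+.015)]
    if len(q)>5: print('front',lo.round(3),np.percentile(q[:,0],[1,5]).round(4))
E
```

```text
336.6313528875034 255.9612151795636 193.3941294879465 [0.02616553 0.         0.         0.         0.        ]
2869 [0.5588 0.0207 0.1268] [-0.024  -0.9997 -0.0013] 0.5444421155505133 0.5709152652013169 -0.0487 0.0899
1843 [ 0.5582 -0.0046  0.1268] [-2.150e-02 -9.998e-01  9.000e-04] 0.5444421155505133 0.5694610601264561 -0.0487 0.0399
-0.05 [0.546  0.5581 0.5671] 0.1305
-0.03 [0.5461 0.5584 0.5676] 0.1307
-0.01 [0.5469 0.5588 0.568 ] 0.1306
0.01 [0.547  0.5592 0.5684] 0.1304
0.03 [0.548  0.5595 0.5685] 0.13
0.05 [0.5481 0.5603 0.57  ] 0.1308
0.07 [0.5473 0.5606 0.5706] 0.1308
6591 [0.6187 0.1384 0.0986] [-0.9975 -0.0709  0.0016] 0.5155108730611351 0.6995618287867592 0.0881 0.25
0.5 [0.1316 0.1568]
0.52 [0.1196 0.1687]
0.54 [0.1177 0.1719]
0.56 [0.1139 0.1692]
0.58 [0.1124 0.1658]
0.6 [0.1103 0.1639]
0.62 [0.0922 0.1754]
0.64 [0.0903 0.1756]
0.66 [0.0931 0.1745]
0.68 [0.1843 0.2484]
2015 [0.486  0.1456 0.0519] [-0.8063  0.5908  0.028 ] 0.4424172110655763 0.5716759331412524 0.1093 0.1848
cell 0.44 [0.1218 0.1763] 42 0.0465
cell 0.45 [0.1214 0.1829] 207 0.0527
cell 0.46 [0.1204 0.1825] 
[... 305 characters left out ...]
l 0.56 [0.1099 0.1157] 45 0.047
cell 0.57 [0.1115 0.1153] 6 0.046
base 0.41 [0.098  0.2145] 429
base 0.43 [0.0962 0.2149] 471
base 0.45 [0.0945 0.2125] 431
base 0.47 [0.0912 0.2112] 471
base 0.49 [0.0893 0.2087] 485
base 0.51 [0.0881 0.2065] 361
base 0.53 [0.1895 0.2054] 132
base 0.55 [0.0829 0.2031] 354
base 0.57 [0.0809 0.2   ] 551
base 0.59 [0.0791 0.1982] 565
base 0.61 [0.0773 0.1959] 483
base 0.63 [0.0747 0.1936] 186
base 0.65 [0.0728 0.0881] 144
front 0.08 [0.4707 0.49  ]
front 0.095 [0.4161 0.4254]
front 0.11 [0.415 0.42 ]
front 0.125 [0.4143 0.4149]
front 0.155 [0.4224 0.4229]
front 0.17 [0.4188 0.4193]
front 0.185 [0.4231 0.4308]
front 0.2 [0.4254 0.4296]
front 0.215 [0.4262 0.4264]
```

View pics/w3z.png

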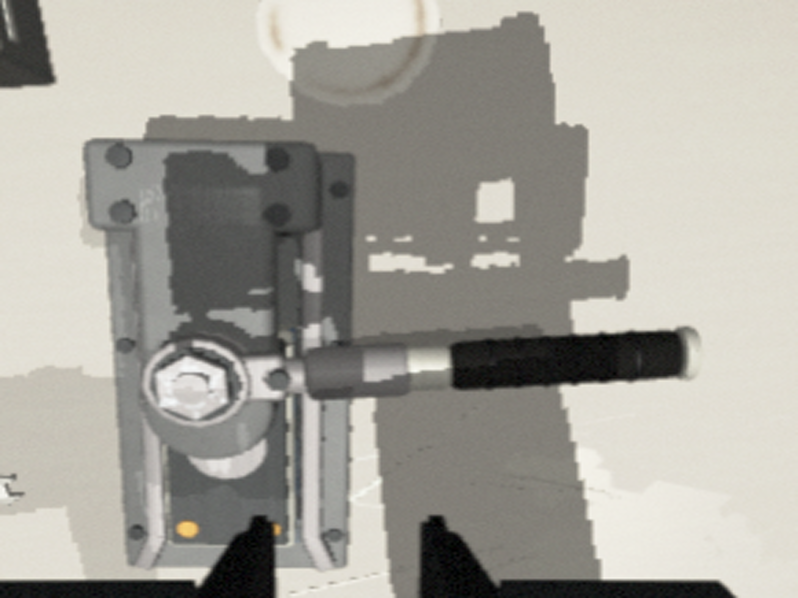

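>>> apply_moves --series '[{"x": -20,"y": 0,"z": -50,"roll": 0.5},{"x": -40,"y": 0,"z": -100,"roll": 0.5},{"x": -58,"y": 0,"z": -141,"roll": 0.5},{"x": -58,"y": 40,"z": -141,"roll": 0.5},{"x": -58,"y": 90,"z": -141,"roll": 0.5},{"x": -58,"y": 140,"z": -141,"roll": 0.5},{"x": -58,"y": 185,"z": -141,"roll": 0.5},{"x": -58,"y": 220,"z": -141,"roll": 0.5},{"x": -58,"y": 245,"z": -141,"roll": 0.5},{"x": -58,"y": 262,"z": -141,"roll": 0.5},{"x": -58,"y": 272,"z": -141,"roll": 0.5},{"x": -58,"y": 272,"z": -141,"roll": 0.5}]'

```text
clock: 5.82
eef_pos: [0.4127, 0.1569, 0.0575]
tcp_rot: [-1.571, -0.0, -1.669]
contact_force: [1.0, -0.4, 0.3]
width: 0.0286
```

```bash
cat >> h.py <<'E'
O=np.array([.561,.1425]);psi=-.099
def topress(p): 
    d=np.array(p[:2])-O; c,s=np.cos(psi),np.sin(psi); return np.array([c*d[0]+s*d[1],-s*d[0]+c*d[1]])
E
python3 - <<'E'
from h import *
s=ctrl.state();print(s['clock'],s['eef_pos'],s['tcp_rot'],s['contact_force'],topress(s['eef_pos']))
p,d=ctrl.read_camera('wrist');save('w4.png',p)
p,d=ctrl.read_camera('scene');save('s4.png',cv2.resize(p[150:270,200:360],None,fx=5,fy=5,interpolation=cv2.INTER_CUBIC))
E
```

```text
5.825 [0.4127413  0.15692011 0.05753537] [-1.57123828e+00 -1.44829175e-04 -1.66883246e+00] [ 0.95609245 -0.41021325  0.28627733] [-0.14895801 -0.00030414]
```

View pics/w4.png

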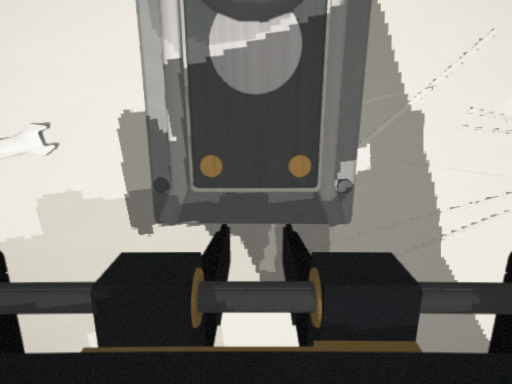

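View pics/s4.png

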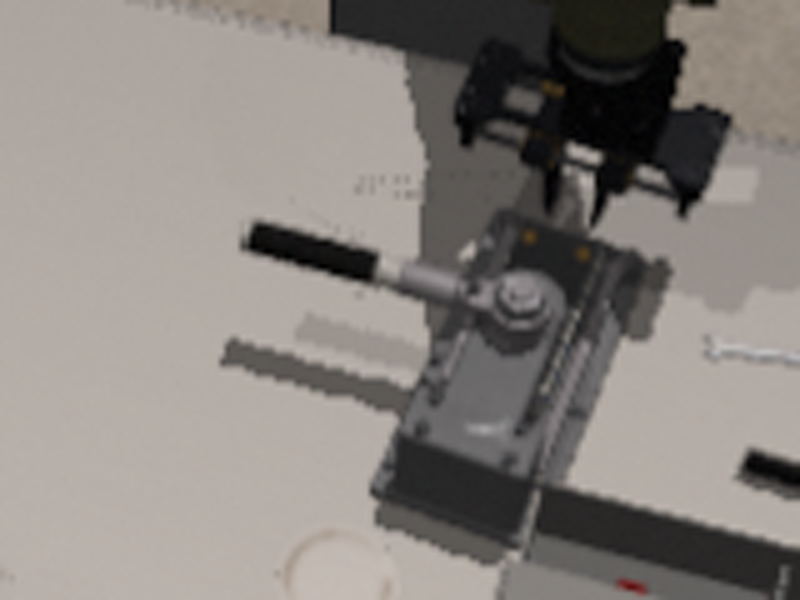

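>>> apply_moves --series '[{"x": 0,"y": 0,"z": 8,"roll": 0},{"x": 0,"y": 0,"z": 16,"roll": 0},{"x": 0,"y": 0,"z": 20,"roll": 0},{"x": 0,"y": 0,"z": 24,"roll": 0},{"x": 0,"y": 0,"z": 28,"roll": 0},{"x": 0,"y": 0,"z": 33,"roll": 0},{"x": 0,"y": 0,"z": 38,"roll": 0},{"x": 0,"y": 0,"z": 43,"roll": 0},{"x": 0,"y": 0,"z": 48,"roll": 0},{"x": 0,"y": 0,"z": 53,"roll": 0},{"x": 0,"y": 0,"z": 57,"roll": 0},{"x": 0,"y": 0,"z": 60,"roll": 0}]'

```text
clock: 7.42
eef_pos: [0.4727, 0.1509, 0.0575]
tcp_rot: [-1.571, -0.0, -1.669]
contact_force: [-2.0, 0.5, -1.5]
width: 0.0282
```

```bash
python3 - <<'E'
from h import *
s=ctrl.state();print(s['clock'],s['eef_pos'],s['tcp_rot'],s['contact_force'],topress(s['eef_pos']))
p,d=ctrl.read_camera('wrist');save('w5.png',p)
E
```

```text
7.425 [0.47266015 0.15094894 0.05747521] [-1.57095739e+00 -1.04755646e-04 -1.66893591e+00] [-2.04742134  0.51154121 -1.49152021] [-0.08874237 -0.0003238 ]
```

View pics/w5.png

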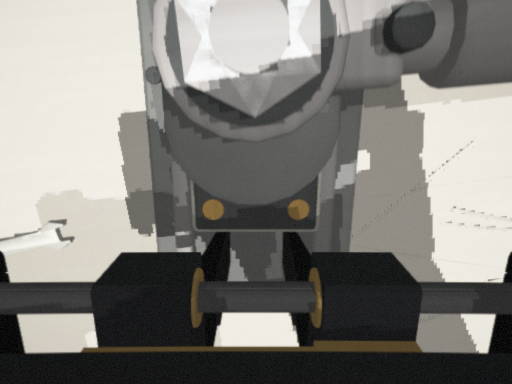

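>>> apply_moves --series '[{"x": 0,"y": 0,"z": 3,"roll": 0},{"x": 0,"y": 0,"z": 6,"roll": 0},{"x": 0,"y": 0,"z": 8,"roll": 0},{"x": 0,"y": 0,"z": 10,"roll": 0}]'

```text
clock: 7.98
eef_pos: [0.4825, 0.1501, 0.0577]
tcp_rot: [-1.571, -0.0, -1.669]
contact_force: [-2.9, 0.3, -0.4]
width: 0.0287
```

>>> apply_moves --series '[{"x": 0,"y": 0,"z": 1,"roll": 0},{"x": 0,"y": 0,"z": 2,"roll": 0}]'

```text
clock: 8.22
eef_pos: [0.4836, 0.1499, 0.0577]
tcp_rot: [-1.573, -0.0, -1.669]
contact_force: [-7.6, 0.6, 4.1]
width: 0.0286
```

>>> apply_moves --series '[{"x": 0,"y": 0,"z": 1,"roll": 0},{"x": 0,"y": 0,"z": 2,"roll": 0}]'

```text
clock: 8.48
eef_pos: [0.4838, 0.15, 0.0577]
tcp_rot: [-1.578, -0.001, -1.669]
contact_force: [-15.0, 1.5, 10.4]
width: 0.0286
```

```bash
python3 - <<'E'
from h import *
s=ctrl.state();print(s['clock'],s['eef_pos'],s['contact_force'],s['wrist_torque'],topress(s['eef_pos']))
p,d=ctrl.read_camera('wrist');save('w6.png',p)
c=ctrl.get_calibration('wrist')
P=cloud(c,d,np.ones_like(d,bool)); q=np.array([topress(x) for x in P[:,:2]])
m=(P[:,2]>.046)&(P[:,2]<.058)&(abs(q[:,1])<.028)&(q[:,0]<-.03)&(q[:,0]>-.12)
import collections
for y in np.arange(-.028,.028,.008):
    k=m&(q[:,1]>y)&(q[:,1]<y+.008); print(round(y,3),k.sum(),np.percentile(q[k,0],[1,5,50]).round(4) if k.sum()>5 else '',np.median(P[k,2]) if k.sum() else '')
p,d=ctrl.read_camera('scene');save('s6.png',cv2.resize(p[150:270,200:360],None,fx=5,fy=5,interpolation=cv2.INTER_CUBIC))
E
```

```text
8.475 [0.48382525 0.14995236 0.05770662] [-14.98687757   1.54218282  10.42120113] [0.29021436 2.65033599 0.00570789] [-0.07753345 -0.00021196]
-0.028 243 [-0.0663 -0.0662 -0.06  ] 0.052727010938184216
-0.02 204 [-0.0871 -0.0846 -0.0672] 0.05225829460383409
-0.012 0  
-0.004 0  
0.004 0  
0.012 236 [-0.0867 -0.0848 -0.0667] 0.05220107724047536
0.02 147 [-0.0664 -0.0658 -0.0598] 0.05249593270140693
```

View pics/w6.png

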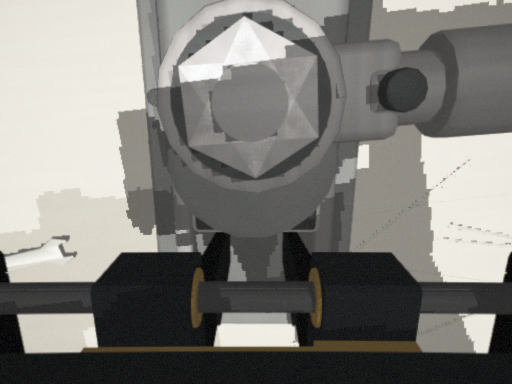

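View pics/s6.png

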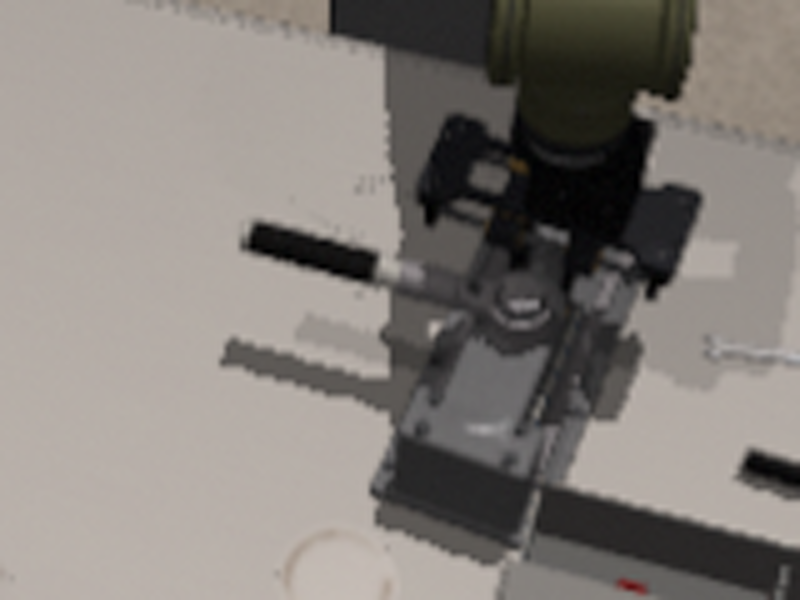

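>>> apply_moves --series '[{"x": 0,"y": 0,"z": 1,"roll": 0},{"x": 0,"y": 0,"z": 2,"roll": 0},{"x": 0,"y": 0,"z": 2,"roll": 0}]'

```text
clock: 8.95
eef_pos: [0.484, 0.15, 0.0576]
tcp_rot: [-1.583, -0.001, -1.669]
contact_force: [-19.3, 0.9, 14.0]
width: 0.0286
```

>>> apply_moves --series '[{"x": 0,"y": 0,"z": -6,"roll": 0},{"x": 0,"y": 0,"z": -15,"roll": 0},{"x": 0,"y": 0,"z": -40,"roll": 0},{"x": 0,"y": -20,"z": -65,"roll": 0},{"x": 0,"y": -70,"z": -75,"roll": 0},{"x": 0,"y": -120,"z": -75,"roll": 0},{"x": 0,"y": -160,"z": -75,"roll": 0},{"x": 0,"y": -190,"z": -70,"roll": 0},{"x": 0,"y": -210,"z": -40,"roll": 0},{"x": 0,"y": -220,"z": 0,"roll": 0},{"x": 0,"y": -220,"z": 20,"roll": 0},{"x": 0,"y": -220,"z": 20,"roll": 0}]' --hand 0

```text
clock: 10.45
eef_pos: [0.5093, 0.1472, 0.2779]
tcp_rot: [-1.57, 0.0, -1.67]
contact_force: [-0.2, -1.3, 0.1]
width: 0.0004
```

```bash
python3 - <<'E'
from h import *
s=ctrl.state();print(s['clock'],s['eef_pos'],s['tcp_rot'],s['contact_force'],topress(s['eef_pos']),s['width'])
p,d=ctrl.read_camera('wrist');save('w7.png',p)
c=ctrl.get_calibration('wrist');np.savez('w7.npz',p=p,d=d,T=c['T'])
P=cloud(c,d,np.ones_like(d,bool)); q=np.array([topress(x) for x in P[:,:2]])
m=(P[:,2]>.046)&(P[:,2]<.058)&(abs(q[:,1])<.028)&(q[:,0]<-.03)&(q[:,0]>-.12)
for y in np.arange(-.028,.028,.008):
    k=m&(q[:,1]>y)&(q[:,1]<y+.008); print(round(y,3),k.sum(),np.percentile(q[k,0],[1,5,50]).round(4) if k.sum()>5 else '')
m=(P[:,2]>.005)&(P[:,2]<.03)&(abs(q[:,1])<.055)&(q[:,0]<.0)&(q[:,0]>-.2)
print('base front',np.percentile(q[m,0],[.2,1,2]))
h=P[(P[:,2]>.105)&(P[:,2]<.14)&(P[:,1]<.08)&(P[:,1]>-.08)&(P[:,0]>.5)&(P[:,0]<.62)]
m=h.mean(0);print(m,np.linalg.svd(h-m,full_matrices=False)[2][0])
E
```

```text
10.45 [0.50932852 0.14721631 0.27790322] [-1.56980104e+00  7.41263751e-05 -1.66985322e+00] [-0.18439553 -1.26830719  0.07378016] [-0.05188462 -0.00041391] 0.00041711214663096895
-0.028 118 [-0.0654 -0.0633 -0.054 ]
-0.02 72 [-0.0654 -0.0633 -0.0579]
-0.012 50 [-0.0654 -0.0645 -0.0594]
-0.004 48 [-0.0655 -0.0654 -0.0605]
0.004 52 [-0.0654 -0.0653 -0.0604]
0.012 72 [-0.0655 -0.0642 -0.0582]
0.02 107 [-0.0654 -0.0634 -0.0548]
base front [-0.14510485 -0.14339988 -0.14192852]
[0.5570026  0.01475194 0.12639835] [-0.02005475 -0.99979558 -0.00256867]
```

View pics/w7.png

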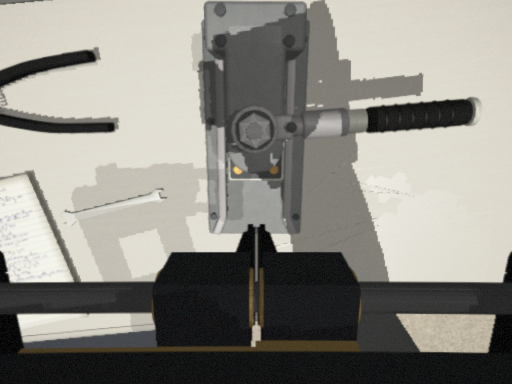

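>>> apply_moves --series '[{"x": 30,"y": 0,"z": 25,"roll": -1},{"x": 75,"y": 0,"z": 55,"roll": -2},{"x": 120,"y": 0,"z": 85,"roll": -4.2},{"x": 145,"y": 0,"z": 101,"roll": -4.2},{"x": 145,"y": 20,"z": 101,"roll": -4.2},{"x": 145,"y": 60,"z": 101,"roll": -4.2},{"x": 145,"y": 95,"z": 101,"roll": -4.2},{"x": 145,"y": 120,"z": 101,"roll": -4.2},{"x": 145,"y": 140,"z": 101,"roll": -4.2},{"x": 145,"y": 155,"z": 101,"roll": -4.2},{"x": 145,"y": 160,"z": 101,"roll": -4.2},{"x": 145,"y": 160,"z": 101,"roll": -4.2}]'

```text
clock: 12.0
eef_pos: [0.5949, -0.0066, 0.1179]
tcp_rot: [-1.57, 0.0, -1.596]
contact_force: [-0.3, -1.0, 0.2]
width: 0.0006
```

```bash
python3 - <<'E'
from h import *
s=ctrl.state();print(s['clock'],s['eef_pos'],s['tcp_rot'],s['contact_force'],s['width'],s['joint_pos'])
p,d=ctrl.read_camera('wrist');save('w8.png',p)
p,d=ctrl.read_camera('scene');save('s8.png',cv2.resize(p[150:270,200:360],None,fx=5,fy=5,interpolation=cv2.INTER_CUBIC))
E
```

```text
12.0 [ 0.59485021 -0.00659885  0.11793269] [-1.57032071e+00  3.18558415e-05 -1.59550693e+00] [-0.25538116 -1.01603693  0.19285079] 0.0006217879715009777 [-1.01347123e-01  1.09259790e-01  1.87986145e+00  7.46258173e-05
  1.15199963e+00  1.49412949e+00]
```

View pics/w8.png

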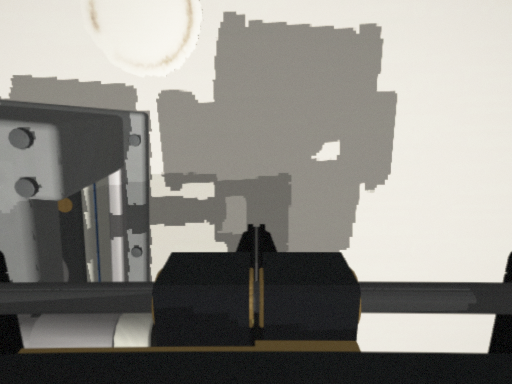

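View pics/s8.png

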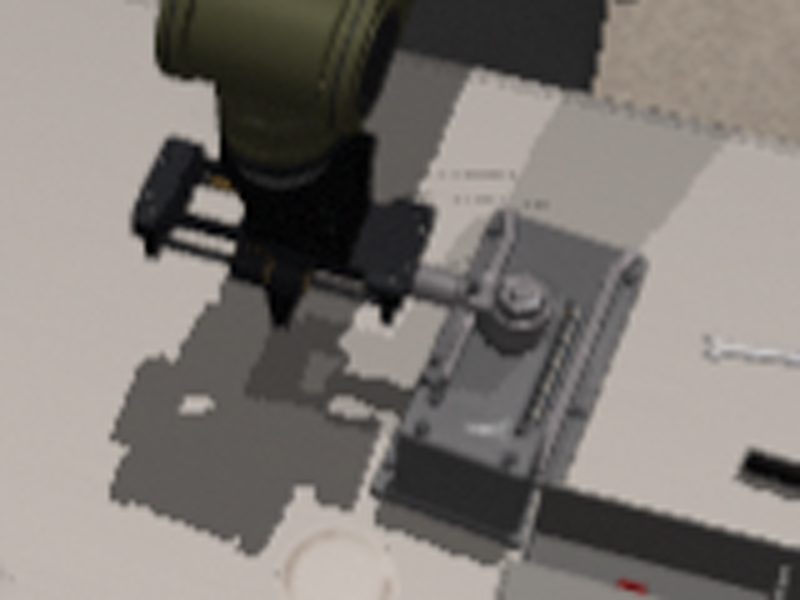

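>>> apply_moves --series '[{"x": 0,"y": 0,"z": -5,"roll": 0},{"x": 0,"y": 0,"z": -9,"roll": 0},{"x": 0,"y": 0,"z": -12,"roll": 0}]'

```text
clock: 12.48
eef_pos: [0.5823, -0.0064, 0.1179]
tcp_rot: [-1.57, 0.0, -1.596]
contact_force: [-0.0, 0.2, -0.9]
width: 0.0004
```

>>> apply_moves --series '[{"x": 0,"y": 0,"z": -2,"roll": 0},{"x": 0,"y": 0,"z": -3,"roll": 0}]'

```text
clock: 12.72
eef_pos: [0.5798, -0.0063, 0.1178]
tcp_rot: [-1.57, -0.0, -1.596]
contact_force: [2.1, -0.0, -0.1]
width: 0.0004
```

>>> apply_moves --series '[{"x": 0,"y": 0,"z": -2,"roll": 0},{"x": 0,"y": 0,"z": -3,"roll": 0}]'

```text
clock: 12.98
eef_pos: [0.5789, -0.0064, 0.1189]
tcp_rot: [-1.564, -0.0, -1.596]
contact_force: [7.0, 0.4, -1.9]
width: -0.0002
```

>>> apply_moves --series '[{"x": 0.4,"y": 0,"z": -3,"roll": 1.1},{"x": 0.7,"y": 0,"z": -6,"roll": 2.3},{"x": 0.9,"y": 0,"z": -9,"roll": 3.4},{"x": 1.1,"y": 0,"z": -12,"roll": 4.6},{"x": 1.2,"y": 0,"z": -15,"roll": 5.7}]'

```text
clock: 13.6
eef_pos: [0.5642, -0.0075, 0.1191]
tcp_rot: [-1.563, -0.0, -1.696]
contact_force: [7.7, -0.6, -2.2]
width: 0.0004
```

```bash
cat > fr.py <<'E'
from h import *
import sys,json
S=O
def rd(n=1):
    out=[]
    for i in range(n):
        s=ctrl.state(); e=s['eef_pos'][:2]; yaw=s['tcp_rot'][2]
        z=np.array([-np.sin(yaw),np.cos(yaw)]); 
        out.append(np.r_[s['contact_force'][:2]@z, s['contact_force'], s['wrist_torque']]) 
        if i<n-1: ctrl.read_camera('wrist')
    out=np.array(out); s=ctrl.state(); e=s['eef_pos'][:2]; yaw=s['tcp_rot'][2]
    z=np.array([-np.sin(yaw),np.cos(yaw)]); cpt=e-z*.0215; d=cpt-S
    print('t',round(s['clock'],2),'F',out[:,0].round(2),'mean',out[:,0].mean().round(2),'tq',out[:,4:].mean(0).round(2),'pos',s['eef_pos'].round(4),'yaw',round(yaw,3),'handle ang',np.arctan2(d[1],d[0]).round(4),'r',np.hypot(*d).round(4),'j',s['joint_torque'].round(2))
rd(int(sys.argv[1]) if len(sys.argv)>1 else 3)
E
python3 fr.py 4
```

```text
t 13.75 F [7.67 6.78 7.51 7.35] mean 7.33 tq [-0.17 -1.2  -0.01] pos [ 0.5639 -0.0075  0.119 ] yaw -1.695 handle ang -1.695 r 0.1485 j [ 5.200e-01 -3.496e+01 -2.991e+01  1.000e-01  1.780e+00  1.000e-02]
```

>>> apply_moves --series '[{"x": 0.4,"y": 0,"z": -3,"roll": 1.1},{"x": 0.7,"y": 0,"z": -6,"roll": 2.3},{"x": 0.9,"y": 0,"z": -9,"roll": 3.4}]'

```text
clock: 14.12
eef_pos: [0.5553, -0.0075, 0.1191]
tcp_rot: [-1.563, -0.0, -1.755]
contact_force: [8.1, -1.4, -1.4]
width: 0.0003
```

```bash
python3 fr.py 3
```

```text
t 14.22 F [8.21 7.74 7.12] mean 7.69 tq [-0.26 -1.23 -0.01] pos [ 0.555  -0.0075  0.1191] yaw -1.755 handle ang -1.7542 r 0.1485 j [  0.86 -34.02 -29.64   0.24   1.9    0.05]
```

>>> apply_moves --series '[{"x": 0.2,"y": 0,"z": -1.5,"roll": 0.6},{"x": 0.4,"y": 0,"z": -3,"roll": 1.1}]'

```text
clock: 14.48
eef_pos: [0.5524, -0.0074, 0.1192]
tcp_rot: [-1.563, 0.0, -1.774]
contact_force: [7.9, -2.2, -2.0]
width: 0.0008
```

```bash
python3 fr.py 3
```

```text
t 14.57 F [8.21 9.97 7.65] mean 8.61 tq [-0.26 -1.3  -0.03] pos [ 0.5522 -0.0074  0.1191] yaw -1.774 handle ang -1.773 r 0.1486 j [ 9.100e-01 -3.369e+01 -2.948e+01  2.500e-01  2.030e+00  2.000e-02]
```

>>> apply_moves --series '[{"x": 0.2,"y": 0,"z": -1.5,"roll": 0.6},{"x": 0.4,"y": 0,"z": -3,"roll": 1.1}]'

```text
clock: 14.82
eef_pos: [0.5494, -0.0072, 0.1192]
tcp_rot: [-1.563, 0.0, -1.793]
contact_force: [8.9, -1.7, -1.3]
width: 0.0003
```

```bash
python3 fr.py 3
```

```text
t 14.93 F [9.07 8.69 7.67] mean 8.48 tq [-0.29 -1.33 -0.  ] pos [ 0.5492 -0.0072  0.1192] yaw -1.793 handle ang -1.7929 r 0.1486 j [ 9.500e-01 -3.337e+01 -2.942e+01  2.700e-01  2.060e+00  2.000e-02]
```

>>> apply_moves --series '[{"x": 0.2,"y": 0,"z": -1.5,"roll": 0.6},{"x": 0.4,"y": 0,"z": -3,"roll": 1.1}]'

```text
clock: 15.18
eef_pos: [0.5464, -0.0069, 0.1192]
tcp_rot: [-1.563, 0.0, -1.812]
contact_force: [8.5, -1.6, -1.1]
width: 0.0005
```

```bash
python3 fr.py 3
```

```text
t 15.28 F [8.59 7.5  8.06] mean 8.05 tq [-0.26 -1.36 -0.01] pos [ 0.5463 -0.0069  0.1192] yaw -1.812 handle ang -1.8128 r 0.1486 j [ 1.000e+00 -3.306e+01 -2.937e+01  2.800e-01  2.090e+00  2.000e-02]
```

>>> apply_moves --series '[{"x": 0.2,"y": 0,"z": -1.5,"roll": 0.6},{"x": 0.4,"y": 0,"z": -3,"roll": 1.1}]'

```text
clock: 15.52
eef_pos: [0.5435, -0.0066, 0.1193]
tcp_rot: [-1.562, 0.001, -1.832]
contact_force: [8.3, -1.9, -1.0]
width: 0.0004
```

```bash
python3 fr.py 3
```

```text
t 15.62 F [8.52 8.39 8.42] mean 8.44 tq [-0.3  -1.37  0.01] pos [ 0.5433 -0.0066  0.1192] yaw -1.831 handle ang -1.8323 r 0.1486 j [ 1.050e+00 -3.275e+01 -2.932e+01  3.000e-01  2.120e+00  1.000e-02]
```

>>> apply_moves --series '[{"x": 0.2,"y": 0,"z": -1.5,"roll": 0.6},{"x": 0.4,"y": 0,"z": -3,"roll": 1.1}]'

```text
clock: 15.88
eef_pos: [0.5405, -0.0063, 0.1193]
tcp_rot: [-1.562, 0.001, -1.851]
contact_force: [8.5, -1.9, -2.0]
width: 0.0006
```

```bash
python3 fr.py 2
```

```text
t 15.93 F [8.68 9.63] mean 9.15 tq [-0.26 -1.39 -0.04] pos [ 0.5403 -0.0062  0.1192] yaw -1.851 handle ang -1.8525 r 0.1487 j [ 1.020e+00 -3.232e+01 -2.942e+01  3.200e-01  2.200e+00  1.000e-02]
```

>>> apply_moves --series '[{"x": 0.2,"y": 0,"z": -1.5,"roll": 0.6},{"x": 0.4,"y": 0,"z": -3,"roll": 1.1}]'

```text
clock: 16.18
eef_pos: [0.5375, -0.0059, 0.1193]
tcp_rot: [-1.562, 0.001, -1.87]
contact_force: [9.1, -1.2, -1.6]
width: 0.0004
```

```bash
python3 fr.py 2
```

```text
t 16.23 F [9.1  8.49] mean 8.8 tq [-0.34 -1.41 -0.03] pos [ 0.5374 -0.0058  0.1193] yaw -1.87 handle ang -1.8724 r 0.1487 j [ 1.060e+00 -3.201e+01 -2.937e+01  3.400e-01  2.240e+00  1.000e-02]
```

>>> apply_moves --series '[{"x": 0.2,"y": 0,"z": -1.5,"roll": 0.6},{"x": 0.4,"y": 0,"z": -3,"roll": 1.1}]'

```text
clock: 16.48
eef_pos: [0.5346, -0.0054, 0.1193]
tcp_rot: [-1.562, 0.001, -1.889]
contact_force: [9.2, -2.5, -1.8]
width: 0.0003
```

```bash
python3 fr.py 2
```

```text
t 16.52 F [9.51 9.12] mean 9.31 tq [-0.34 -1.45 -0.01] pos [ 0.5345 -0.0054  0.1193] yaw -1.889 handle ang -1.8921 r 0.1487 j [  1.11 -31.7  -29.32   0.35   2.27   0.  ]
```

>>> apply_moves --series '[{"x": 0.2,"y": 0,"z": -1.5,"roll": 0.6},{"x": 0.4,"y": 0,"z": -3,"roll": 1.1}]'

```text
clock: 16.77
eef_pos: [0.5317, -0.0049, 0.1193]
tcp_rot: [-1.562, 0.001, -1.908]
contact_force: [9.4, -2.4, -1.6]
width: 0.0004
```

```bash
python3 fr.py 2
```

```text
t 16.82 F [9.65 9.6 ] mean 9.62 tq [-0.37 -1.47 -0.02] pos [ 0.5315 -0.0048  0.1193] yaw -1.909 handle ang -1.912 r 0.1488 j [  1.15 -31.39 -29.27   0.37   2.3    0.  ]
```

>>> apply_moves --series '[{"x": 0.2,"y": 0,"z": -1.5,"roll": 0.6},{"x": 0.3,"y": 0,"z": -2.5,"roll": 1}]'

```text
clock: 17.08
eef_pos: [0.5292, -0.0044, 0.1194]
tcp_rot: [-1.562, 0.001, -1.926]
contact_force: [8.7, -2.4, -1.6]
width: 0.0004
```

```bash
python3 fr.py 2
```

```text
t 17.12 F [9.05 9.34] mean 9.2 tq [-0.45 -1.44  0.  ] pos [ 0.5291 -0.0043  0.1193] yaw -1.926 handle ang -1.9281 r 0.1488 j [  1.32 -31.17 -29.15   0.43   2.33  -0.  ]
```

>>> apply_moves --series '[{"x": 0.2,"y": 0,"z": -1.5,"roll": 0.6},{"x": 0.3,"y": 0,"z": -2.5,"roll": 1}]'

```text
clock: 17.38
eef_pos: [0.5268, -0.0038, 0.1194]
tcp_rot: [-1.562, 0.001, -1.943]
contact_force: [9.2, -3.5, -2.1]
width: 0.0004
```

```bash
python3 fr.py 2
```

```text
t 17.43 F [9.85 8.58] mean 9.21 tq [-0.44 -1.45 -0.01] pos [ 0.5267 -0.0038  0.1194] yaw -1.943 handle ang -1.9444 r 0.1488 j [  1.44 -30.91 -29.13   0.5    2.34   0.  ]
```

>>> apply_moves --series '[{"x": 0.2,"y": 0,"z": -1.5,"roll": 0.6},{"x": 0.3,"y": 0,"z": -2.5,"roll": 1}]'

```text
clock: 17.68
eef_pos: [0.5244, -0.0033, 0.1194]
tcp_rot: [-1.562, 0.001, -1.961]
contact_force: [8.5, -2.8, -2.6]
width: 0.0003
```

```bash
python3 fr.py 2
```

```text
t 17.73 F [8.92 9.46] mean 9.19 tq [-0.5  -1.44 -0.04] pos [ 0.5243 -0.0032  0.1194] yaw -1.961 handle ang -1.9611 r 0.1488 j [ 1.570e+00 -3.065e+01 -2.912e+01  5.600e-01  2.350e+00  1.000e-02]
```

>>> apply_moves --series '[{"x": 0.2,"y": 0,"z": -1.5,"roll": 0.6},{"x": 0.3,"y": 0,"z": -2.5,"roll": 1}]'

```text
clock: 17.98
eef_pos: [0.5219, -0.0027, 0.1194]
tcp_rot: [-1.562, 0.001, -1.978]
contact_force: [8.2, -3.3, -1.9]
width: 0.0005
```

```bash
python3 fr.py 2
```

```text
t 18.02 F [ 8.8  10.21] mean 9.51 tq [-0.53 -1.47 -0.02] pos [ 0.5219 -0.0027  0.1194] yaw -1.978 handle ang -1.9776 r 0.1488 j [ 1.700e+00 -3.040e+01 -2.912e+01  6.300e-01  2.360e+00  1.000e-02]
```

>>> apply_moves --series '[{"x": 0.2,"y": 0,"z": -1.5,"roll": 0.6},{"x": 0.3,"y": 0,"z": -2.5,"roll": 1}]'

```text
clock: 18.27
eef_pos: [0.5195, -0.002, 0.1194]
tcp_rot: [-1.562, 0.001, -1.995]
contact_force: [8.3, -3.7, -1.6]
width: 0.0002
```

```bash
sed -i "s/print('t'/print('T',np.hypot(*out[:,4:6].mean(0)).round(3),'J',np.hypot(*s['joint_torque'][3:5]).round(3),'t'/" fr.py; python3 fr.py 2
```

```text
T 1.553 J 2.468 t 18.32 F [9.07 9.71] mean 9.39 tq [-0.6  -1.43 -0.04] pos [ 0.5195 -0.002   0.1194] yaw -1.996 handle ang -1.9941 r 0.1488 j [ 1.840e+00 -3.014e+01 -2.911e+01  6.900e-01  2.370e+00  1.000e-02]
```

>>> apply_moves --series '[{"x": 0.2,"y": 0,"z": -1.5,"roll": 0.6},{"x": 0.3,"y": 0,"z": -2.5,"roll": 1}]'

```text
clock: 18.58
eef_pos: [0.5171, -0.0014, 0.1194]
tcp_rot: [-1.562, 0.001, -2.013]
contact_force: [9.3, -4.3, -2.3]
width: 0.0004
```

```bash
python3 fr.py 2
```

```text
T 1.566 J 2.493 t 18.62 F [10.29  9.35] mean 9.82 tq [-0.6  -1.45  0.03] pos [ 0.517  -0.0013  0.1194] yaw -2.013 handle ang -2.0108 r 0.1488 j [ 1.980e+00 -2.989e+01 -2.911e+01  7.700e-01  2.370e+00  1.000e-02]
```

>>> apply_moves --series '[{"x": 0.2,"y": 0,"z": -1.5,"roll": 0.6},{"x": 0.3,"y": 0,"z": -2.5,"roll": 1}]'

```text
clock: 18.88
eef_pos: [0.5148, -0.0006, 0.1194]
tcp_rot: [-1.562, 0.001, -2.03]
contact_force: [8.9, -4.6, -1.9]
width: 0.0006
```

```bash
python3 fr.py 2
```

```text
T 1.581 J 2.518 t 18.93 F [9.98 9.62] mean 9.8 tq [-0.66 -1.44  0.  ] pos [ 0.5147 -0.0006  0.1194] yaw -2.03 handle ang -2.0274 r 0.1488 j [ 2.120e+00 -2.964e+01 -2.912e+01  8.400e-01  2.370e+00  2.000e-02]
```

>>> apply_moves --series '[{"x": 0.2,"y": 0,"z": -1.5,"roll": 0.6},{"x": 0.3,"y": 0,"z": -2.5,"roll": 1}]'

```text
clock: 19.18
eef_pos: [0.5123, 0.0001, 0.1194]
tcp_rot: [-1.562, 0.001, -2.048]
contact_force: [9.3, -4.2, -1.4]
width: 0.0002
```

```bash
python3 fr.py 2
```

```text
T 1.593 J 2.542 t 19.23 F [10.22  9.86] mean 10.04 tq [-0.72 -1.42 -0.01] pos [5.123e-01 2.000e-04 1.194e-01] yaw -2.048 handle ang -2.0439 r 0.1488 j [ 2.270e+00 -2.938e+01 -2.913e+01  9.200e-01  2.370e+00  2.000e-02]
```

>>> apply_moves --series '[{"x": 0.2,"y": 0,"z": -1.5,"roll": 0.6},{"x": 0.3,"y": 0,"z": -2.5,"roll": 1}]'

```text
clock: 19.48
eef_pos: [0.51, 0.001, 0.1194]
tcp_rot: [-1.562, 0.001, -2.065]
contact_force: [9.2, -4.9, -0.8]
width: 0.0004
```

```bash
python3 fr.py 2
```

```text
T 1.614 J 2.568 t 19.52 F [10.37 10.02] mean 10.2 tq [-0.76 -1.42  0.01] pos [0.5099 0.001  0.1194] yaw -2.065 handle ang -2.0608 r 0.1488 j [ 2.420e+00 -2.913e+01 -2.915e+01  9.900e-01  2.370e+00  2.000e-02]
```

>>> apply_moves --series '[{"x": 0.2,"y": 0,"z": -1.5,"roll": 0.6},{"x": 0.3,"y": 0,"z": -2.5,"roll": 1}]'

```text
clock: 19.77
eef_pos: [0.5076, 0.0018, 0.1194]
tcp_rot: [-1.561, 0.001, -2.083]
contact_force: [8.6, -5.6, -1.9]
width: 0.0008
```

```bash
python3 fr.py 2
```

```text
T 1.67 J 2.593 t 19.82 F [10.24 10.67] mean 10.46 tq [-0.84 -1.45  0.  ] pos [0.5076 0.0018 0.1194] yaw -2.083 handle ang -2.0773 r 0.1488 j [  2.57 -28.88 -29.17   1.07   2.36   0.03]
```

>>> apply_moves --series '[{"x": 0.2,"y": 0,"z": -1.5,"roll": 0.6},{"x": 0.3,"y": 0,"z": -2.5,"roll": 1}]'

```text
clock: 20.08
eef_pos: [0.5053, 0.0027, 0.1194]
tcp_rot: [-1.561, 0.001, -2.1]
contact_force: [9.1, -5.6, -1.5]
width: 0.0009
```

```bash
python3 fr.py 2
```

```text
T 1.681 J 2.619 t 20.12 F [10.65 10.71] mean 10.68 tq [-0.87 -1.44  0.02] pos [0.5052 0.0027 0.1194] yaw -2.1 handle ang -2.0939 r 0.1488 j [  2.72 -28.64 -29.19   1.16   2.35   0.03]
```

>>> apply_moves --series '[{"x": 0.2,"y": 0,"z": -1.5,"roll": 0.6},{"x": 0.3,"y": 0,"z": -2.5,"roll": 1}]'

```text
clock: 20.38
eef_pos: [0.503, 0.0036, 0.1194]
tcp_rot: [-1.561, 0.001, -2.117]
contact_force: [8.2, -5.8, -1.5]
width: -0.0
```

```bash
python3 fr.py 2
```

```text
T 1.717 J 2.645 t 20.43 F [10.05 10.24] mean 10.15 tq [-0.97 -1.42  0.03] pos [0.5029 0.0037 0.1194] yaw -2.118 handle ang -2.1107 r 0.1488 j [  2.87 -28.39 -29.22   1.24   2.34   0.03]
```

>>> apply_moves --series '[{"x": 0.2,"y": 0,"z": -1.5,"roll": 0.6},{"x": 0.3,"y": 0,"z": -2.5,"roll": 1}]'

```text
clock: 20.68
eef_pos: [0.5006, 0.0045, 0.1194]
tcp_rot: [-1.561, 0.001, -2.135]
contact_force: [7.5, -5.5, -2.0]
width: -0.0001
```

```bash
python3 fr.py 2
```

```text
T 1.707 J 2.589 t 20.73 F [ 9.26 10.56] mean 9.91 tq [-0.95 -1.42 -0.  ] pos [0.5005 0.0046 0.1193] yaw -2.135 handle ang -2.1277 r 0.1489 j [  2.95 -28.16 -29.42   1.29   2.24   0.04]
```

>>> apply_moves --series '[{"x": 0.2,"y": 0,"z": -1.5,"roll": 0.6},{"x": 0.3,"y": 0,"z": -2.5,"roll": 1}]'

```text
clock: 20.98
eef_pos: [0.4979, 0.0057, 0.1192]
tcp_rot: [-1.563, 0.001, -2.152]
contact_force: [6.9, -5.1, -1.0]
width: 0.0006
```

```bash
python3 fr.py 2
```

```text
T 1.488 J 2.251 t 21.02 F [8.61 9.19] mean 8.9 tq [-0.89 -1.19 -0.01] pos [0.4978 0.0058 0.1191] yaw -2.153 handle ang -2.1474 r 0.149 j [ 2.740e+00 -2.793e+01 -3.003e+01  1.210e+00  1.900e+00  2.000e-02]
```

>>> apply_moves --series '[{"x": 0.2,"y": 0,"z": -1.5,"roll": 0.6},{"x": 0.3,"y": 0,"z": -2.5,"roll": 1}]'

```text
clock: 21.28
eef_pos: [0.4951, 0.007, 0.1189]
tcp_rot: [-1.564, 0.0, -2.17]
contact_force: [5.2, -5.3, -1.7]
width: 0.0009
```

```bash
python3 fr.py 2
```

```text
T 1.244 J 1.899 t 21.32 F [7.3  7.72] mean 7.51 tq [-0.83 -0.92  0.  ] pos [0.495  0.0071 0.1188] yaw -2.17 handle ang -2.1678 r 0.149 j [ 2.470e+00 -2.769e+01 -3.061e+01  1.110e+00  1.540e+00  1.000e-02]
```

>>> apply_moves --series '[{"x": 0,"y": 0,"z": 2,"roll": 0},{"x": 0,"y": 0,"z": 4,"roll": 0},{"x": 0,"y": 0,"z": 6,"roll": 0},{"x": 0,"y": 0,"z": 8,"roll": 0},{"x": 0,"y": 0,"z": 10,"roll": 0},{"x": 0,"y": 0,"z": 13,"roll": 0},{"x": 0,"y": 0,"z": 18,"roll": 0},{"x": 0,"y": 0,"z": 25,"roll": 0},{"x": 0,"y": 0,"z": 32,"roll": 0},{"x": 0,"y": 0,"z": 35,"roll": 0}]'

```text
clock: 22.58
eef_pos: [0.5224, -0.0115, 0.1176]
tcp_rot: [-1.571, -0.0, -2.17]
contact_force: [0.4, -0.2, 0.1]
width: 0.0003
```

```bash
python3 fr.py 2
```

```text
T 0.102 J 0.029 t 22.62 F [0.47 0.13] mean 0.3 tq [ 0.1  -0.02  0.  ] pos [ 0.5225 -0.0116  0.1177] yaw -2.17 handle ang -1.9482 r 0.1527 j [ 2.800e-01 -3.096e+01 -3.264e+01  2.000e-02 -2.000e-02 -1.000e-02]
```

Free of the handle. I'll go straight up and check everything.

>>> apply_moves --series '[{"x": 0,"y": -30,"z": 35,"roll": 0},{"x": 0,"y": -80,"z": 30,"roll": 0},{"x": 0,"y": -130,"z": 20,"roll": 0},{"x": 0,"y": -180,"z": 20,"roll": 0},{"x": 0,"y": -210,"z": 20,"roll": 0},{"x": 0,"y": -210,"z": 20,"roll": 0},{"x": 0,"y": -210,"z": 20,"roll": 0},{"x": 0,"y": -210,"z": 20,"roll": 0}]'

```text
clock: 23.62
eef_pos: [0.5377, -0.0224, 0.3252]
tcp_rot: [-1.574, -0.002, -2.17]
contact_force: [0.5, 0.5, -0.1]
width: 0.0004
```

```bash
python3 - <<'E'
from h import *
s=ctrl.state();print(s['clock'],s['eef_pos'],s['contact_force'])
c=ctrl.get_calibration('wrist');p,d=ctrl.read_camera('wrist');save('w9.png',p)
P=cloud(c,d,np.ones_like(d,bool)); q=np.array([topress(x) for x in P[:,:2]])
r=P[:,:2]-O; rr=np.hypot(*r.T); a=np.arctan2(r[:,1],r[:,0])
m=(P[:,2]>.105)&(P[:,2]<.14)&(abs(a+2.1)<.35)
for lo in np.arange(.03,.2,.02):
    k=m&(rr>lo)&(rr<lo+.02)
    if k.sum()>20: print(lo.round(2),k.sum(),P[k].mean(0).round(4),'ang',a[k].mean().round(4))
def fit(lo,hi):
    h=P[m&(rr>lo)&(rr<hi)];mm=h.mean(0);v=np.linalg.svd(h-mm,full_matrices=False)[2][0];v*=-np.sign(v[0]);return np.arctan2(v[1],v[0])
print('fit',fit(.05,.19))
k=(P[:,2]>.046)&(P[:,2]<.058)&(abs(q[:,1])<.028)&(q[:,0]<-.03)&(q[:,0]>-.12)
print('cell front',k.sum(),np.percentile(q[k,0],[1,5]) if k.sum() else '')
for n in ['top','scene']:
    p,d=ctrl.read_camera(n); save(n+'9.png',p)
    cc=ctrl.get_calibration(n)
    for t in ['timer','tape_roll','wash_small','spanner','cell']:
        x=ctrl.pinpoint(n,t); print(n,t,[(np.round(y['centre'],1).tolist(),round(y['score'],2)) for y in x[:1]])
E
```

```text
23.625 [ 0.53769208 -0.02235709  0.32519925] [ 0.48891311  0.49305286 -0.09299178]
0.03 342 [0.5425 0.1081 0.1255] ang -2.0622
0.05 398 [0.5323 0.0903 0.1268] ang -2.073
0.07 388 [0.5218 0.0735 0.1262] ang -2.0869
0.09 341 [0.5109 0.056  0.1256] ang -2.0956
0.11 375 [0.5007 0.039  0.1262] ang -2.0981
0.13 164 [0.4953 0.0225 0.1242] ang -2.072
0.15 174 [4.815e-01 1.000e-04 1.244e-01] ang -2.0793
0.17 368 [ 0.4695 -0.0125  0.1261] ang -2.1041
0.19 39 [ 0.4641 -0.0218  0.127 ] ang -2.1036
fit -2.1063866481555564
cell front 180 [-0.06471423 -0.06431484]
top timer [([359.0, 208.9], 0.83)]
top tape_roll [([349.2, 176.8], 0.8)]
top wash_small [([369.3, 149.6], 0.65)]
top spanner [([136.0, 222.9], 0.69)]
top cell [([201.2, 187.5], 0.51)]
scene timer [([182.1, 177.4], 0.48)]
scene tape_roll [([176.8, 203.2], 0.65)]
scene wash_small [([147.7, 217.0], 0.66)]
scene spanner [([361.4, 221.9], 0.48)]
scene cell []
```

View pics/w9.png

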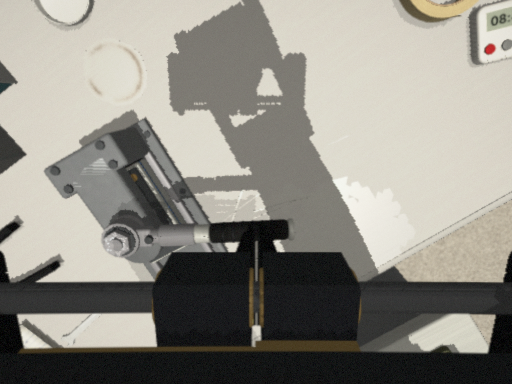

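View pics/top9.png

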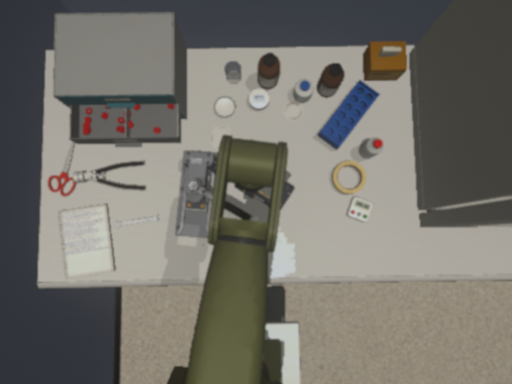

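```bash
python3 -c "
from rig import ctrl
print(ctrl.finish_job())"
```

```text
the job is handed in; nothing more can be done
None
```

The cell is fully home, and the wrench was turned clockwise until it clicked, then backed off straight. I handed the job in at about 24 s of the 67 s allowed; the hand-in gives no verdict.

- **Cell:** I pushed it along the channel about 50 mm. It slid at about 3 N, then stopped dead at the back stop under a 19 N push. Depth readings taken later put its front face about 65 mm in front of the screw axis, which is where it belongs when home.
- **Wrench:** I pushed the grip through about 0.52 rad in small steps. The force rose from 7 to about 10.5 N, then fell to about 7.5 N. I estimate the break-over at about 0.06 rad, past the click (0.03) and well short of too far (0.15). I stopped there and backed off.
- **After backing off:** The handle's direction measures -2.106 rad, against -2.11 rad just before it broke over and -2.168 rad at the furthest push. So it sprang straight, and the screw stayed where it was. The arm stands clear above with no contact force.
- **Bystanders:** The timer, tape roll, wash bottle and spanner show in the pictures where they were, apart from detector shifts of up to about 5 pixels.

Two checks were less clean than the rest:
- **Force level:** My readings peaked about 1 N above the 9.5 N stated for break-over, so I judged the click by the drop in force and torque, not by the absolute value.
- **Cell in the last pictures:** The scene camera no longer found the cell because the arm was in the way, so its position rests on the wrist camera's depth readings.

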